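Change the pans under the extraction hood

ROBOT

A 6-joint arm with a two-finger parallel gripper is mounted at the origin on the work surface. World frame = base frame: x ahead of the robot, y to its left, z up, the work surface at z = 0. Lengths are in m, angles in rad, forces in N, time in s.
With the tool pointing down it reaches from about 0.375 to 0.9 m from the base axis. Payload 3.1 kg.
Tool frame: the origin (TCP) lies midway between the tips of the shut fingers; the grasp point (between the pads) lies 19 mm behind it; z points along the fingers, y is the line along which they close (so a half turn about z gives the same grasp; the last joint's range is limited). The gripper opens to 85 mm and grips with 20 to 120 N. Pads are 22 mm wide; open, the fingers measure 114 mm over their backs; the gripper's body (76 mm by 85 mm) begins 54 mm behind the grasp point. The pads swing forward as they close: fully open they stand 13 mm farther back than shut.
Start: joints at [1.042, 0.527, 1.433, -0, 1.181, -0.178], TCP at [0.214, 0.587, 0.231] pointing down, gripper open.
Joint ranges: [-3.08, 3.08], [-0.75, 2.2], [0.22, 2.44], [-1.43, 4.57], [0, 2.65], [-2.85, 2.85]. Speed limits (rad/s): [2.79, 2.79, 3.14, 3.14, 3.14, 3.14].

INTERFACE

Orientations are given as a unit quaternion [x, y, z, w].
In Python, from station import manip gives the robot as it stands. The module is installed in compiled form; this text tells all that it offers.
- The arm moves only by the tool apply_moves, never from a script. Its arguments are lists of equal length, an entry for each row: "claw": the gripper's target within -1 to 1 (fully open at 1, half-way at 0, shut at -1); "travel": the shift along the tool's x, y, z scaled (see below), a list of three; "turn": the turn, a rotation vector about the tool's x, y, z scaled (see below), a list of three. In form: {"claw": [claw, ...], "travel": [[dx, dy, dz], ...], "turn": [[rx, ry, rz], ...]}. A call has 1 to 5 rows; each row is the pose to reach, as a shift and turn from the pose commanded when the call began, along the tool's axes at that moment, turning the shorter way round; what a row does not reach only later rows make up. The controller multiplies each number of a shift by 800 mm and each number of a turn by 180 degrees. A row lasts 1/12 s, in which the tool goes at most 41.7 mm and 7.16 degrees, less where a joint would pass 70% of its speed; a pose out of reach is approached as far as the arm can. A call with a number of a shift or a turn outside -1 to 1 is refused whole. A call with a gripper value outside its range is refused whole. The fingers move at their own pace and stop on an object; "newtons" is the grip in N (left out, the last holds). Time passes only in rows, so rows that repeat a pose let the fingers close. It gives the time, the measured TCP pose, the force, the opening and the grip force at its end, in the units of the state.
- manip.sense(): the state, without advancing time (a new reading comes with each control period).
- manip.snapshot(name): name is "scene" or "top" or "wrist"; returns a dict with "pixels" (480x640x3 uint8, red, green, blue), "depth" (480x640 float32, m along the optical axis (not along the pixel's ray), 0 where there is no reading), "intrinsics" (3x3 intrinsics, pixels), "R" (3x3) and "t" (3): a world point X has camera coordinates R X + t. Camera axes: x right, y down, z forward; pixel columns grow to the right and rows downward; lengths in m; the calibration is good to about 2 mm. A picture is of the moment at which its call begins.
- manip.sign_off(): hands the job in; it is judged then, once.
The state is a dict: "t": time; "q": joint angles; "qd": joint speeds; "tau": joint torques, N m; "tcp_pos": TCP position; "tool_rot": TCP orientation; "force": force on the tool from outside, world axes, zero at the start; "ft_torque": the same for the moment, N m; "finger_gap": opening from 0.0 (shut) to 1.0 (fully open); "gripper_force": force on a finger pad.
Only numpy, scipy, OpenCV 4.12 (cv2) and the standard library are available. Lean on these libraries where they do the work, as an engineer would, in place of code of your own. Each camera call takes 0.05 s, during which the arm holds its last target. There are 200 camera calls.

TASK

The sherds in the wide low pan are dry: slide that pan out from under the extraction hood to the empty keep-warm place (double circle) at one end of the hotplate, then slide the narrow tall glue pot from the other end onto the middle place under the hood. Keep both flat on the glass all the way, never lifting or tipping them; leave each centred on its place with its handle still pointing to the front of the hotplate (the side with the knobs) and let go. Do not touch the hood, and do not shift the flask, the beaker or anything else on the bench.

Things in the scene. Friction and masses are not known exactly. Their poses are not given: they have to be found in the camera images.
- hotplate: Fixed three-place hotplate with flat black glass top, its length running away from the robot. Origin: on the bench under the middle place; y along its length (towards the robot), z up, -x its front (knobs; faces the robot's right). Glass 130 mm above the bench, x -132 to +122, y -226 to +226 mm; a panel 104 mm high with knobs in front to x -187 mm. Places at y -140, 0, +140 mm.
- middle_place (a point): Centre of the middle place (printed circle, 125 mm diameter), on the glass, under the hood. Axes as the hotplate.
- waiting_place (a point): Centre of the end place where the glue pot waits (single printed circle, 125 mm diameter), on the glass; it may be the near or the far end. Axes as the hotplate.
- warm_place (a point): Centre of the keep-warm place, the empty end place (double printed circle, 125 and 92 mm diameter), on the glass; it may be the near or the far end. Axes as the hotplate.
- hood_rim (a point): Centre of the lower rim of the fixed extraction hood, a clear dome of 260 mm diameter over the middle place. Rim 325 mm above the bench; the dome narrows over 100 mm to a duct of 48 mm diameter, up to 525 mm, then off to the robot's left to a post. No room for a gripper held upright on a handle near it; a hand leaning outwards along the handle passes.
- pan_center (a point): Wide low steel pan (with sherds in it), loose, about 0.45 kg: 116 mm diameter, 55 mm high, stands on the glass. Point on its axis, half-way up (27.5 mm above its underside). z up, -x along its stick handle, outwards; the handle starts within 25 degrees of the hotplate's front direction.
- pan_grip (a point): Grip point on the pan's handle, 120 mm from the pan's axis and 42 mm above its underside. The dark handle is a level straight bar 20 mm wide and 14 mm high, running from the wall (58 mm from the axis) to 158 mm from the axis. Axes as the pan.
- pot_center (a point): Narrow tall steel pot (with a glue jar standing in it that rises to 102 mm), loose, about 0.55 kg: 92 mm diameter, 95 mm high, stands on the glass. Point on its axis, half-way up (47.5 mm above its underside). z up, -x along its stick handle, outwards; the handle starts within 12 degrees of the hotplate's front direction.
- pot_grip (a point): Grip point on the pot's handle, 127 mm from the pot's axis and 74 mm above its underside. The dark handle is a level straight bar 20 mm wide and 14 mm high, running from the wall (46 mm from the axis) to 165 mm from the axis. Axes as the pot.
- flask: Conical glass flask with a stopper, 54 mm diameter at the foot, 100 mm high, loose, standing on the glass a little behind the line of the places, between the middle and one end place; the wide pan slid straight along the line hits it; not to be moved. Origin at the centre of its underside.
- beaker: Glass beaker, 50 mm diameter, 72 mm high, loose, standing on the glass a little behind the line of the places, between the middle and one end place; the wide pan slid straight along the line hits it; not to be moved. Origin at the centre of its underside.
- wash_bottle: Plastic wash bottle with blue cap and bent spout, 72 mm diameter, 210 mm high, on the bench; bystander. Origin at the centre of its underside.
- reagent: Amber glass bottle, 74 mm diameter, 150 mm high, on the bench; bystander. Origin at the centre of its underside.
- label_roll: Roll of labels, 100 mm diameter, 70 mm high, on the bench; bystander. Origin at the centre of its underside.
- mortar: White porcelain mortar, 104 mm diameter, 55 mm high, on the bench; bystander. Origin at the centre of its underside.
- sample_jar: Clear jar with white cap, 56 mm diameter, 70 mm high, on the bench; bystander. Origin at the centre of its underside.

How it is judged:
By the outcome, as a careful person would: the job done as asked, in the order asked, and still so for the second after the job is handed in, with the robot touching nothing.
It also fails if it takes over 72 s, if anything falls off the work surface, if the arm or the gripper's body presses on something with over 40 N, if the wrist force passes 120 N, or if a joint passes its speed limit or range.

## Working session

There is one attempt and no reset: what is moved stays moved. The work goes in short steps, Python scripts to look and compute and a tool call to move; the robot and the scene stay as the last step left them, time stands still between calls to the robot, and variables do not carry over. Pictures are saved under pics/ and viewed, at most 10 in all, crops included, and the job is handed in when it is done.

Besides the shell and the picture viewer there is one more tool, called after "Call:" as a command line: name --argument value ..., lists and objects as JSON in quotes. apply_moves: Moves the arm, as the interface text tells. Shifts and turns lie within -1 to 1; 1 stands for 800 mm of shift or 180 degrees of turn. Its arguments: {"type":"object","properties":{"claw":{"type":"array","items":{"type":"number"}},"travel":{"type":"array","items":{"type":"array","items":{"type":"number"}}},"turn":{"type":"array","items":{"type":"array","items":{"type":"number"}}},"newtons":{"type":"number"}},"required":["claw","travel","turn"]}

```bash
mkdir -p pics; python3 - <<'E'
from station import manip
import cv2,numpy as np,pickle
for n in ["scene","top"]:
    s=manip.snapshot(n); pickle.dump(s,open(n+".pkl","wb"))
    cv2.imwrite(f"pics/{n}.png",s["pixels"][:,:,::-1]); print(n,s["intrinsics"][0],s["intrinsics"][1],(-s["R"].T@s["t"]).round(3))
    print(s["R"].round(2))
print(manip.sense())
E
```

```text
scene [535.05413217   0.         303.81353433] [  0.         535.05413217 241.83000424] [0.688 0.395 1.458]
[[-0.94  0.33  0.01]
 [ 0.31  0.9  -0.3 ]
 [-0.11 -0.28 -0.95]]
top [476.25959458   0.         312.83877778] [  0.         476.25959458 239.34459064] [0.347 0.003 1.377]
[[-0.02 -1.   -0.01]
 [-0.99  0.02 -0.15]
 [ 0.15  0.01 -0.99]]
{'t': 0.1, 'q': array([ 1.04252498e+00,  5.28373180e-01,  1.43375549e+00,  2.02602610e-05,
        1.18139586e+00, -1.78516506e-01]), 'qd': array([ 5.08583959e-04, -6.14102997e-04, -2.48745101e-03, -6.92252804e-04,
       -1.69527824e-04, -8.24434447e-05]), 'tau': array([-9.01700532e-04, -4.43305349e+01, -1.78584892e+01, -2.88128822e-04,
        3.88578788e-03,  4.01776489e-06]), 'tcp_pos': array([0.21382108, 0.58661582, 0.23043742]), 'tool_rot': array([ 1.73991145e-01,  9.84746743e-01, -9.03007189e-04, -3.43085862e-04]), 'force': array([ 0.14071791, -0.18390962, -0.53770362]), 'ft_torque': array([ 0.05284364, -0.01682447, -0.02968032]), 'gripper_force': 0.0, 'finger_gap': 0.9984620297129801}
```

View pics/scene.png

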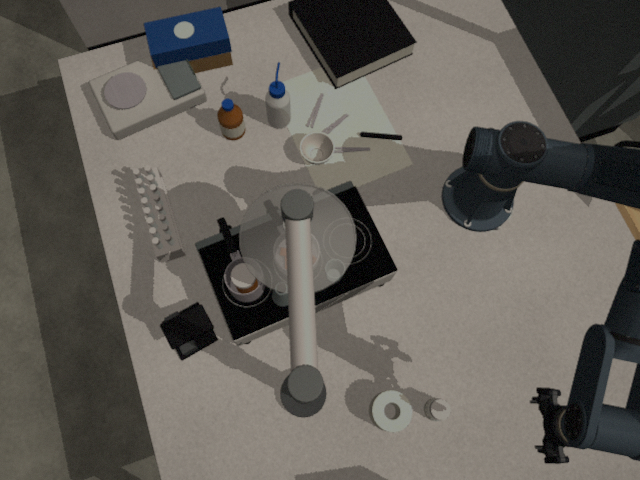

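View pics/top.png

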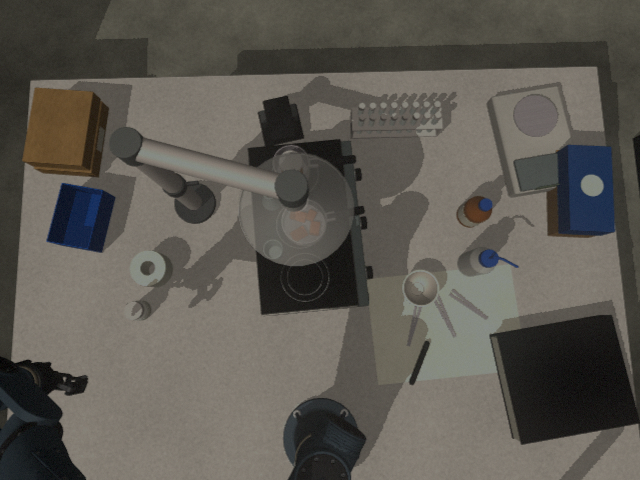

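The keep-warm double circle is at the near end (top view about 305,278). The pan is under the hood (305,222) and the pot at the far end (scene view 243,280). Next I'll enlarge the hotplate in both views.

```bash
python3 - <<'E'
import cv2,numpy as np,pickle
o=[]
for n,(r,c) in {"scene":((170,350),(185,405)),"top":((130,320),(235,385))}.items():
    s=pickle.load(open(n+".pkl","rb")); im=s["pixels"][r[0]:r[1],c[0]:c[1],::-1]
    im=(255*(im/255.)**0.5).astype(np.uint8)
    im=cv2.resize(im,None,fx=3.5 if n=="top" else 3.2,fy=3.5 if n=="top" else 3.2,interpolation=cv2.INTER_CUBIC)
    cv2.imwrite(f"pics/{n}_c.png",im); print(im.shape)
E
```

```text
(576, 704, 3)
(665, 525, 3)
```

View pics/scene_c.png

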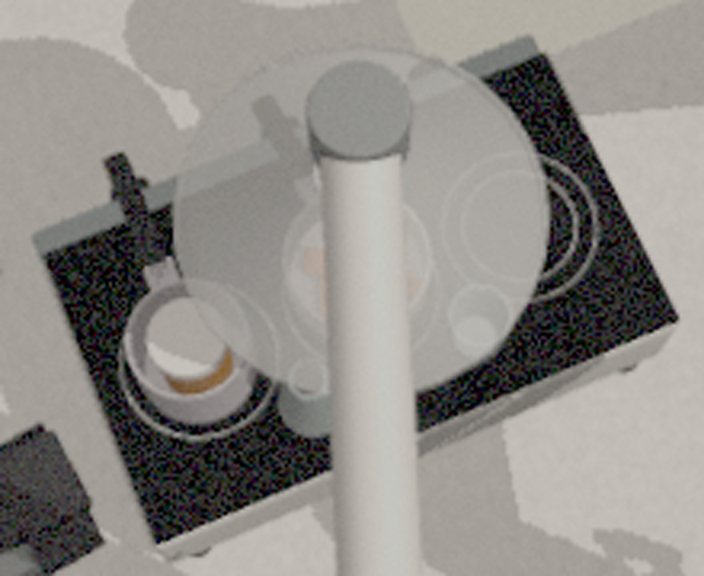

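View pics/top_c.png

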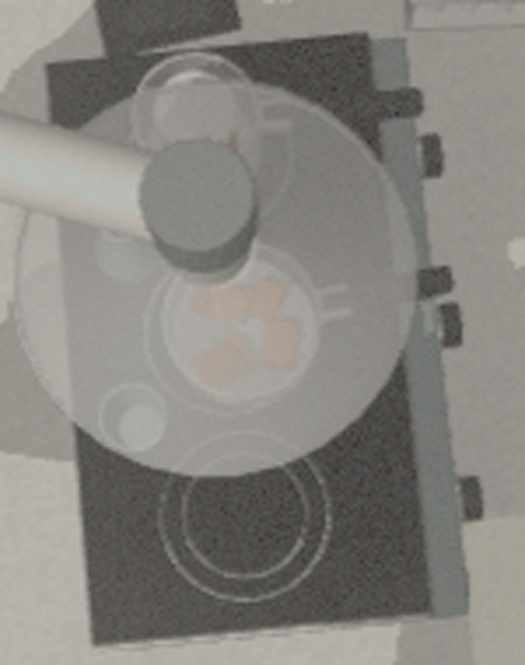

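Views show: beaker between middle and near place (top crop 138,420), flask between middle and far, both behind. Handle tips: pan (top crop 453,281; scene crop 265,100), pot (422,102; 117,160).

```bash
cat > h.py <<'E'
import numpy as np,pickle
def ray(n,uv,z,crop=True,s=None):
    s=s or pickle.load(open(n+".pkl","rb"))
    uv=np.array(uv,float)
    if crop: uv=uv/3.2+[185,170] if n=="scene" else uv/3.5+[235,130]
    d=s["R"].T@np.linalg.solve(s["intrinsics"],[*uv,1]); c=-s["R"].T@s["t"]
    return (c+d*(z-c[2])/d[2])
E
python3 - <<'E'
from h import *
P={}
for n,c in {"top":[(432,612),(92,645),(47,65),(368,35)],"scene":[(548,55),(678,320),(155,543),(42,255)]}.items():
    p=np.array([ray(n,u,.13)[:2] for u in c]); print(n,p.round(3).tolist(), np.linalg.norm(p-np.roll(p,-1,0),axis=1).round(3))
    P[n]=p
# corners in hot frame
H=np.array([(-.132,.226),(.122,.226),(.122,-.226),(-.132,-.226)])
A=np.vstack([H,H]);B=np.vstack([P["top"],P["scene"]])
a=A-A.mean(0);b=B-B.mean(0)
yaw=np.arctan2((a[:,0]*b[:,1]-a[:,1]*b[:,0]).sum(),(a*b).sum())
R=np.array([[np.cos(yaw),-np.sin(yaw)],[np.sin(yaw),np.cos(yaw)]]); t=B.mean(0)-R@A.mean(0)
print("yaw",np.degrees(yaw),"o",t,"res",((A@R.T+t-B)*1000).round(1).tolist())
np.savez("hot.npz",R=R,t=t,yaw=yaw)
f=lambda n,u,z:((ray(n,u,z)[:2]-t)@R*1000).round(1)
print("warm circ",f("top",(245,515),.13),f("scene",(521,227),.13))
print("pan rim",f("top",(240,325),.185),f("scene",(358,262),.185))
print("pan handle tip",f("top",(453,281),.179),f("scene",(265,98),.179), "prongs",f("top",(335,303),.172),f("scene",(308,178),.172))
print("pot rim",f("top",(194,113),.225),f("scene",(187,340),.225))
print("pot tip",f("top",(422,102),.211),f("scene",(117,157),.211),"prong",f("top",(272,117),.204),f("scene",(158,272),.204))
print("beaker foot",f("top",(140,425),.13),"rim",f("top",(133,417),.202),f("scene",(478,316),.202),"foot",f("scene",(472,333),.13))
print("flask foot",f("top",(128,255),.13),f("scene",(306,410),.13),"top",f("scene",(307,377),.225))
E
```

```text
top [[0.356, -0.104], [0.337, 0.148], [0.784, 0.18], [0.802, -0.07]] [0.253 0.448 0.251 0.448]
scene [[0.355, -0.098], [0.339, 0.151], [0.786, 0.183], [0.805, -0.068]] [0.25  0.448 0.252 0.451]
yaw 94.1103394452361 o [0.5702423  0.04508816] res [[-1.6, 1.4], [-1.3, 2.7], [2.5, 2.9], [2.7, 0.1], [-0.9, -4.4], [-2.7, -0.1], [1.0, -0.1], [0.3, -2.5]]
warm circ [ -2.2 140. ] [  1.3 140.3]
pan rim [-12.3   6.1] [-8.5  0.4]
pan handle tip [-170.5  -12.7] [-165.8  -13.7] prongs [-83.2  -6. ] [-91.8  -7.3]
pot rim [   6.  -143.2] [   8.  -143.9]
pot tip [-158.8 -140. ] [-152.6 -140.6] prong [ -49.7 -141.5] [ -55.9 -144.8]
beaker foot [70.4 65. ] rim [69.3 68.1] [71.2 65.4] foot [66.7 67.1]
flask foot [ 68.8 -66.5] [ 72.1 -78.6] top [ 68.8 -73.1]
```

Hotplate fit is consistent (circle at 140 mm, handle lengths 159 and 164 mm match). Next come the pose planner and the first targets.

```bash
cat >> h.py <<'E'
from scipy.spatial.transform import Rotation as Ro
hz=np.load("hot.npz") if __import__("os").path.exists("hot.npz") else None
def pose(kind,x,y,psi,tilt=45,back=0.,ext=0.):
    "tool pose for vessel at hot x,y (mm), handle yaw psi deg; back=retreat along tool (mm); ext=extra grip radius"
    r,h=((120,42) if kind=="pan" else (127,74)); r+=ext
    a=hz["yaw"]+np.radians(psi); i=np.array([np.cos(a),np.sin(a),0])
    c=np.array([*(hz["R"]@np.array([x,y])/1000+hz["t"]),.13])
    th=np.radians(tilt); z=np.sin(th)*i+np.array([0,0,-np.cos(th)])
    yy=np.array([np.sin(a),-np.cos(a),0]); xx=np.cross(yy,z)
    p=c-i*r/1000+[0,0,h/1000]+z*(.019-back/1000)
    return p,Ro.from_matrix(np.c_[xx,yy,z])
def rel(targets):
    from station import manip
    s=manip.sense(); R0=Ro.from_quat(s["tool_rot"]); p0=s["tcp_pos"]
    print("t",round(s["t"],2),"tcp",p0.round(3),"q",s["q"].round(2),"gap",round(s["finger_gap"],2),"F",s["force"].round(1))
    for p,R in targets:
        print("travel",(R0.inv().apply(p-p0)/.8).round(4).tolist(),"turn",((R0.inv()*R).as_rotvec()/np.pi).round(4).tolist(), "d",round(float(np.linalg.norm(p-p0)),3))
def down(az): # tool down with y at azimuth az deg
    a=np.radians(az); y=np.array([np.cos(a),np.sin(a),0]); z=np.array([0,0,-1.]); return Ro.from_matrix(np.c_[np.cross(y,z),y,z])
E
python3 - <<'E'
from h import *
for k,u,z in [("wash",(483,262),.21),("reag",(478,210),.15),("mortar",(420,288),.055),("jar",(137,312),.07),("roll",(148,268),.07)]: print(k,ray("top",u,z,False).round(3))
for b in (0,100): p,R=pose("pan",-10,3,5.8,back=b); print(p.round(3))
p,R=pose("pot",7,-143,-.9,back=100);print(p)
rel([(np.array([.26,.45,.42]),down(55)),(np.array([.3,.3,.48]),down(45))])
E
```

```text
wash [ 0.453 -0.406  0.21 ]
reag [ 0.595 -0.424  0.15 ]
mortar [ 0.399 -0.282  0.055]
jar [0.351 0.493 0.07 ]
roll [0.47  0.467 0.07 ]
[ 0.586 -0.07   0.159]
[ 0.598 -0.14   0.229]
[ 0.72269249 -0.12166644  0.26127565]
t 0.1 tcp [0.214 0.587 0.23 ] q [ 1.04  0.53  1.43  0.    1.18 -0.18] gap 1.0 F [ 0.1 -0.2 -0.5]
travel [-0.1127, -0.1411, -0.2367] turn [-0.0006, -0.0, 0.0831] d 0.238
travel [-0.2239, -0.3003, -0.3115] turn [-0.0006, 0.0, 0.1387] d 0.39
```

Call:
apply_moves --claw '[0.2,0.2,0.2,0.2,0.2]' --travel '[[-0.11,-0.14,-0.24],[-0.11,-0.14,-0.24],[-0.11,-0.14,-0.24],[-0.11,-0.14,-0.24],[-0.11,-0.14,-0.24]]' --turn '[[0,0,0.083],[0,0,0.083],[0,0,0.083],[0,0,0.083],[0,0,0.083]]'

```text
t: 0.52
tcp_pos: [0.2526, 0.4677, 0.3995]
tool_rot: [0.3, 0.954, -0.001, -0.0]
force: [1.4, 0.0, 0.1]
finger_gap: 0.601
gripper_force: 0.0
```

```bash
python3 - <<'E'
from h import *
rel([(np.array([.3,.3,.48]),down(45)),(np.array([.36,.15,.50]),down(30))])
E
```

```text
t 0.52 tcp [0.253 0.468 0.399] q [ 0.87  0.24  1.42 -0.    1.48 -0.1 ] gap 0.6 F [1.4 0.  0.1]
travel [-0.1687, -0.138, -0.1004] turn [-0.0005, 0.0, 0.0558] d 0.192
travel [-0.3376, -0.2487, -0.1253] turn [-0.0005, 0.0001, 0.1391] d 0.35
```

Call:
apply_moves --claw '[0.2,0.2,0.2,0.2,0.2]' --travel '[[-0.17,-0.14,-0.1],[-0.17,-0.14,-0.1],[-0.17,-0.14,-0.1],[-0.17,-0.14,-0.1],[-0.17,-0.14,-0.1]]' --turn '[[0,0,0.055],[0,0,0.055],[0,0,0.055],[0,0,0.055],[0,0,0.055]]'

```text
t: 0.93
tcp_pos: [0.3002, 0.2968, 0.4802]
tool_rot: [0.382, 0.924, 0.0, 0.001]
force: [0.5, 0.9, -0.8]
finger_gap: 0.603
gripper_force: 0.0
```

```bash
python3 - <<'E'
from h import *
rel([(np.array([.36,.12,.50]),down(30)),(np.array([.37,-.05,.50]),down(10))])
E
```

```text
t 0.93 tcp [0.3   0.297 0.48 ] q [ 0.51  0.01  1.48 -0.    1.64 -0.27] gap 0.6 F [ 0.5  0.9 -0.8]
travel [-0.2092, -0.1035, -0.0246] turn [0.0005, 0.0005, 0.0836] d 0.188
travel [-0.3681, -0.245, -0.0245] turn [0.0005, 0.0004, 0.1947] d 0.354
```

Call:
apply_moves --claw '[0.2,0.2,0.2,0.2,0.2]' --travel '[[-0.21,-0.1,-0.025],[-0.21,-0.1,-0.025],[-0.21,-0.1,-0.025],[-0.21,-0.1,-0.025],[-0.21,-0.1,-0.025]]' --turn '[[0,0,0.084],[0,0,0.084],[0,0,0.084],[0,0,0.084],[0,0,0.084]]'

```text
t: 1.35
tcp_pos: [0.3633, 0.1207, 0.4988]
tool_rot: [0.502, 0.865, -0.001, 0.001]
force: [-0.6, -0.3, 0.4]
finger_gap: 0.601
gripper_force: 0.0
```

```bash
python3 - <<'E'
from h import *
rel([(np.array([.37,-.06,.50]),down(15)),(np.array([.37,-.25,.46]),down(5))])
E
```

```text
t 1.35 tcp [0.363 0.121 0.499] q [ 0.03 -0.06  1.51 -0.    1.69 -0.49] gap 0.6 F [-0.6 -0.3  0.4]
travel [-0.2002, -0.105, -0.001] turn [0.0, 0.0006, 0.0821] d 0.181
travel [-0.4063, -0.223, 0.0494] turn [0.0001, 0.0006, 0.1377] d 0.373
```

Call:
apply_moves --claw '[0.2,0.2,0.2,0.2,0.2]' --travel '[[-0.2,-0.105,0],[-0.2,-0.105,0],[-0.2,-0.105,0],[-0.2,-0.105,0],[-0.2,-0.105,0]]' --turn '[[0,0,0.08],[0,0,0.08],[0,0,0.08],[0,0,0.08],[0,0,0.08]]'

```text
t: 1.77
tcp_pos: [0.3696, -0.0609, 0.4981]
tool_rot: [0.607, 0.795, -0.001, 0.0]
force: [1.0, 0.5, 0.7]
finger_gap: 0.6
gripper_force: 0.0
```

```bash
python3 - <<'E'
from h import *
rel([(np.array([.39,-.25,.46]),down(10)),pose("pan",-10,3,5.8,back=180)])
E
```

```text
t 1.77 tcp [ 0.37  -0.061  0.498] q [-0.46 -0.08  1.53 -0.    1.69 -0.73] gap 0.6 F [1.  0.5 0.7]
travel [-0.2346, -0.0376, 0.0481] turn [-0.0005, 0.0006, 0.0293] d 0.194
travel [-0.2403, 0.2439, 0.2653] turn [-0.0122, 0.2504, 0.028] d 0.347
```

Call:
apply_moves --claw '[0.2,0.2,0.2,0.2,0.2]' --travel '[[-0.235,-0.04,0.05],[-0.235,-0.04,0.05],[-0.235,-0.04,0.05],[-0.235,-0.04,0.05],[-0.235,-0.04,0.05]]' --turn '[[-0.005,0.12,0.028],[-0.005,0.12,0.028],[-0.005,0.12,0.028],[-0.005,0.12,0.028],[-0.005,0.12,0.028]]'

```text
t: 2.18
tcp_pos: [0.3891, -0.251, 0.4555]
tool_rot: [0.63, 0.753, 0.12, -0.147]
force: [0.1, -0.3, 0.2]
finger_gap: 0.604
gripper_force: 0.0
```

```bash
python3 - <<'E'
from h import *
rel([pose("pan",-10,3,5.8,back=b) for b in (220,180,150)])
E
```

```text
t 2.18 tcp [ 0.389 -0.251  0.455] q [-0.93  0.24  1.33  0.18  1.91 -1.07] gap 0.6 F [ 0.1 -0.3  0.2]
travel [-0.0798, 0.2824, 0.1572] turn [-0.0019, 0.1287, 0.0008] d 0.266
travel [-0.0602, 0.2827, 0.2032] turn [-0.0019, 0.1287, 0.0008] d 0.283
travel [-0.0454, 0.2829, 0.2377] turn [-0.0019, 0.1287, 0.0008] d 0.298
```

Call:
apply_moves --claw '[0.2,0.2,0.2,0.2,0.2]' --travel '[[-0.08,0.28,0.157],[-0.08,0.28,0.157],[-0.08,0.28,0.157],[-0.08,0.28,0.157],[-0.08,0.28,0.157]]' --turn '[[-0.002,0.128,0],[-0.002,0.128,0],[-0.002,0.128,0],[-0.002,0.128,0],[-0.002,0.128,0]]'

```text
t: 2.6
tcp_pos: [0.5656, -0.2254, 0.3433]
tool_rot: [0.593, 0.708, 0.246, -0.293]
force: [-0.1, -0.1, 1.0]
finger_gap: 0.6
gripper_force: 0.0
```

```bash
python3 - <<'E'
from h import *
rel([pose("pan",-10,3,5.8,back=b) for b in (180,150)])
E
```

```text
t 2.6 tcp [ 0.566 -0.225  0.343] q [-0.77  0.67  1.07  0.48  2.03 -0.88] gap 0.6 F [-0.1 -0.1  1. ]
travel [-0.0313, 0.059, 0.0702] turn [-0.0009, 0.0001, 0.0009] d 0.078
travel [-0.0313, 0.0591, 0.1077] turn [-0.0009, 0.0001, 0.0009] d 0.101
```

Call:
apply_moves --claw '[0.2,0.2,0.2,0.2,0.2]' --travel '[[-0.031,0.059,0.108],[-0.031,0.059,0.108],[-0.031,0.059,0.108],[-0.031,0.059,0.108],[-0.031,0.059,0.108]]' --turn '[[-0.001,0,0.001],[-0.001,0,0.001],[-0.001,0,0.001],[-0.001,0,0.001],[-0.001,0,0.001]]'

```text
t: 3.02
tcp_pos: [0.6034, -0.1725, 0.2683]
tool_rot: [0.593, 0.709, 0.245, -0.292]
force: [-0.2, 0.6, -0.1]
finger_gap: 0.602
gripper_force: 0.0
```

```bash
python3 - <<'E'
from h import *
from station import manip
import cv2
s=manip.snapshot("wrist"); pickle.dump(s,open("w1.pkl","wb"))
im=(255*(s["pixels"][:,:,::-1]/255.)**.6).astype(np.uint8); cv2.imwrite("pics/w1.png",im)
rel([pose("pan",-10,3,5.8,back=b) for b in (60,0)])
def proj(X): c=s["R"]@X+s["t"]; u=s["intrinsics"]@c; return (u[:2]/u[2]).round(0)
# expected handle tip and root
a=hz["yaw"]+np.radians(5.8); i=np.array([np.cos(a),np.sin(a),0]); c=np.array([*(hz["R"]@[-.010,.003]+hz["t"]),.179])
print(proj(c-i*.158),proj(c-i*.120),proj(c-i*.06))
E
```

```text
t 3.07 tcp [ 0.604 -0.174  0.27 ] q [-0.69  0.74  1.14  0.5   1.86 -0.87] gap 0.6 F [-0.1 -0.8 -0.1]
travel [-0.0046, 0.0008, 0.1162] turn [0.0003, 0.002, 0.0016] d 0.093
travel [-0.0041, 0.0007, 0.1912] turn [0.0003, 0.002, 0.0016] d 0.153
[323. 272.] [324. 222.] [324. 156.]
```

View pics/w1.png

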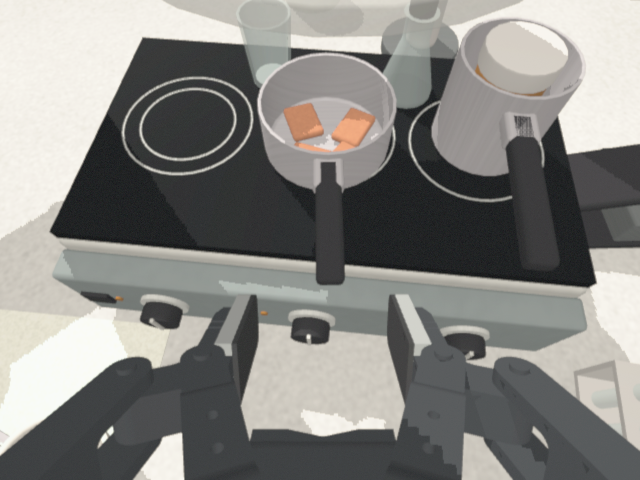

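The wrist view shows the pan handle from about (328,165) to (330,266), 5 px right of prediction. The pot handle runs (522,140) to (538,245). I'll refine with rays.

```bash
python3 - <<'E'
from h import *
s=pickle.load(open("w1.pkl","rb"))
f=lambda u,z:((ray("w",u,z,False,s)[:2]-hz["t"])@hz["R"]*1000).round(1)
for nm,r,z in [("pan",(185,205,225,245,260),.179),("pot",(160,180,200,220,235),.211)]:
    pts=[]
    for v in r:
        c0=(325 if nm=="pan" else 530); row=s["pixels"][v].astype(int).max(1)
        print(nm,v,[(int(row[c])) for c in range(c0-25,c0+30,3)]) if v==r[2] else 0
for k,u in [("panroot",(329,168)),("pantip",(330,266))]: print(k,f(u,.179))
for k,u in [("potroot",(522,140)),("pottip",(539,246))]: print(k,f(u,.211))
print("pan rim l,r,far,near",[f(u,.185) for u in [(259,104),(395,104)]], "warm",f((188,124),.13))
print("warm l r",f((123,124),.13),f((253,124),.13), "pot rim", f((447,65),.225),f((583,65),.225))
print("glass near corner",f((143,38),.13),f((52,234),.13),"far front",f((596,284),.13))
E
```

```text
pan 225 [18, 18, 18, 17, 17, 18, 23, 24, 25, 24, 24, 25, 25, 22, 18, 12, 9, 10, 10]
pot 200 [39, 16, 10, 16, 17, 20, 22, 24, 24, 23, 25, 24, 24, 24, 22, 10, 11, 11, 10]
panroot [-81.2  -8.4]
pantip [-162.5  -16.9]
potroot [ -67.3 -141.8]
pottip [-150.  -141.4]
pan rim l,r,far,near [array([-26.6,  55.2]), array([-14.8, -56.7])] warm [ -5.2 137.9]
warm l r [-11.9 201.6] [ 1.6 74.2] pot rim [-13.7 -88.2] [  -3.2 -187.7]
glass near corner [115.9 222.5] [-137.1  219.8] far front [-135.  -226.7]
```

```bash
python3 - <<'E'
from h import *
rel([pose("pan",-7,1,6,back=b) for b in (70,0)])
E
```

```text
t 3.07 tcp [ 0.604 -0.174  0.27 ] q [-0.69  0.74  1.14  0.5   1.86 -0.87] gap 0.6 F [-0.1 -0.8 -0.1]
travel [-0.0022, 0.0043, 0.1062] turn [0.0011, 0.002, 0.0008] d 0.085
travel [-0.0017, 0.004, 0.1937] turn [0.0011, 0.002, 0.0008] d 0.155
```

Call:
apply_moves --claw '[0.2,0.2,0.2,0.2,0.2]' --travel '[[-0.002,0.004,0.04],[-0.002,0.004,0.08],[-0.002,0.004,0.106],[-0.002,0.004,0.15],[-0.002,0.004,0.175]]' --turn '[[0.001,0.002,0.001],[0.001,0.002,0.001],[0.001,0.002,0.001],[0.001,0.002,0.001],[0.001,0.002,0.001]]'

```text
t: 3.48
tcp_pos: [0.5897, -0.0769, 0.1691]
tool_rot: [0.594, 0.708, 0.246, -0.293]
force: [0.0, -0.1, 0.4]
finger_gap: 0.599
gripper_force: 0.0
```

```bash
python3 - <<'E'
from h import *
rel([pose("pan",-7,1,6,back=b) for b in (0,)])
E
```

```text
t 3.48 tcp [ 0.59  -0.077  0.169] q [-0.59  0.78  1.37  0.54  1.59 -0.92] gap 0.6 F [ 0.  -0.1  0.4]
travel [-0.0004, 0.0006, 0.0183] turn [0.0006, 0.0003, -0.0003] d 0.015
```

Call:
apply_moves --claw '[0.2,0.2,-0.4,-0.7,-1]' --travel '[[0,0,0.018],[0,0,0.018],[0,0,0.018],[0,0,0.018],[0,0,0.018]]' --turn '[[0,0,0],[0,0,0],[0,0,0],[0,0,0],[0,0,0]]' --newtons 35

```text
t: 3.9
tcp_pos: [0.5896, -0.069, 0.1601]
tool_rot: [0.594, 0.708, 0.246, -0.291]
force: [1.2, -1.6, 3.1]
finger_gap: 0.232
gripper_force: 36.6
```

Call:
apply_moves --claw '[-1,-1,-1]' --travel '[[0,0,0],[0,0,0],[0,0,0]]' --turn '[[0,0,0],[0,0,0],[0,0,0]]'

```text
t: 4.15
tcp_pos: [0.5896, -0.069, 0.1601]
tool_rot: [0.594, 0.708, 0.246, -0.291]
force: [0.1, -5.6, 5.8]
finger_gap: 0.229
gripper_force: 37.1
```

```bash
python3 - <<'E'
from h import *
from station import manip
import cv2
s=manip.snapshot("wrist"); pickle.dump(s,open("w2.pkl","wb"))
im=(255*(s["pixels"][:,:,::-1]/255.)**.6).astype(np.uint8); cv2.imwrite("pics/w2.png",im)
rel([pose("pan",*a) for a in [(-7,1,6),(-20,15,4),(-38,45,0)]])
E
```

```text
t 4.2 tcp [ 0.59  -0.069  0.16 ] q [-0.58  0.79  1.39  0.54  1.56 -0.93] gap 0.23 F [-0.7 -4.6  6.8]
travel [0.0007, -0.001, 0.0034] turn [0.0011, 0.0008, 0.0001] d 0.003
travel [-0.0094, -0.0247, -0.0067] turn [-0.0068, 0.0008, 0.008] d 0.022
travel [-0.022, -0.0736, -0.0195] turn [-0.0225, 0.0008, 0.0237] d 0.063
```

View pics/w2.png

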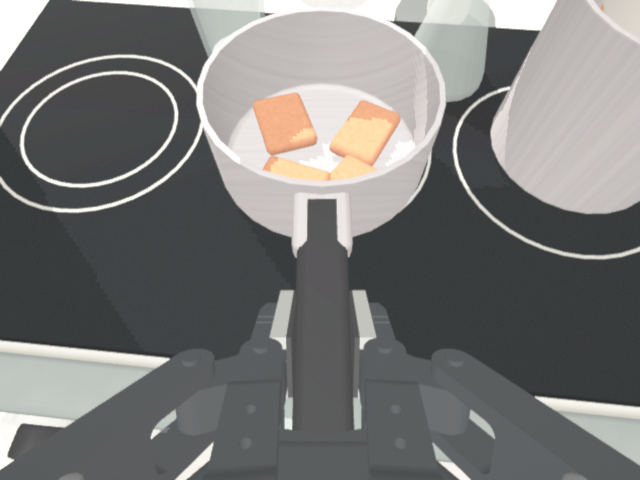

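The handle is gripped, with the pan intact on the glass and its rim centred at about (322,100) in the wrist view. Slide it in small increments.

```bash
cat >> h.py <<'E'
def plan(kind,cur,wps,n=5,**k):
    "print rows: deltas from planned pose cur to waypoints, in tool axes of cur"
    p0,R0=pose(kind,*cur,**k); T=[];W=[]
    for w in wps:
        p,R=pose(kind,*w,**k); T.append((R0.inv().apply(p-p0)/.8).round(4).tolist()); W.append(((R0.inv()*R).as_rotvec()/np.pi).round(4).tolist())
    print(T,"\n ",W)
E
python3 - <<'E'
from h import *
w=[(-7,1,6),(-14,8,5),(-20,15,4.5),(-26,23,4),(-32,32,3),(-36,42,2),(-38,52,1.5),(-38,63,1),(-38,74,.5),(-38,84,0),(-36,94,0),(-31,104,0),(-25,113,0),(-18,122,0),(-11,130,0),(-5,136,0)]
for i in (0,5,10): plan("pan",w[i],w[i+1:i+6])
E
```

```text
[[-0.0055, -0.0119, -0.0055], [-0.0101, -0.0226, -0.0101], [-0.0146, -0.0345, -0.0146], [-0.019, -0.0488, -0.019], [-0.0215, -0.0641, -0.0215]] 
  [[-0.0039, 0.0, 0.0039], [-0.0059, 0.0, 0.0059], [-0.0079, 0.0, 0.0079], [-0.0118, 0.0, 0.0118], [-0.0157, 0.0, 0.0157]]
[[-0.0015, -0.0137, -0.0015], [-0.0011, -0.0286, -0.0011], [-0.0007, -0.0435, -0.0007], [-0.0004, -0.0572, -0.0004], [0.0017, -0.0696, 0.0017]] 
  [[-0.002, -0.0, 0.002], [-0.0039, -0.0, 0.0039], [-0.0059, -0.0, 0.0059], [-0.0079, 0.0, 0.0079], [-0.0079, 0.0, 0.0079]]
[[0.0044, -0.0125, 0.0044], [0.0097, -0.0238, 0.0097], [0.0159, -0.035, 0.0159], [0.0221, -0.045, 0.0221], [0.0274, -0.0525, 0.0274]] 
  [[0.0, 0.0, 0.0], [0.0, 0.0, 0.0], [0.0, 0.0, 0.0], [0.0, 0.0, 0.0], [0.0, 0.0, 0.0]]
```

Call:
apply_moves --claw '[-1,-1,-1,-1,-1]' --travel '[[-0.0055,-0.012,-0.0055],[-0.01,-0.0225,-0.01],[-0.0145,-0.0345,-0.0145],[-0.019,-0.049,-0.019],[-0.0215,-0.064,-0.0215]]' --turn '[[-0.004,0,0.004],[-0.006,0,0.006],[-0.008,0,0.008],[-0.012,0,0.012],[-0.016,0,0.016]]'

```text
t: 4.62
tcp_pos: [0.544, -0.1, 0.1596]
tool_rot: [0.619, 0.685, 0.259, -0.283]
force: [5.8, 2.3, 4.7]
finger_gap: 0.225
gripper_force: 36.3
```

```bash
python3 - <<'E'
from h import *
rel([pose("pan",-36,42,2)])
E
```

```text
t 4.62 tcp [ 0.544 -0.1    0.16 ] q [-0.68  0.75  1.5   0.54  1.51 -0.98] gap 0.23 F [5.8 2.3 4.7]
travel [-0.0006, -0.0021, 0.0013] turn [0.0028, -0.0006, -0.0006] d 0.002
```

Tracking well.

Call:
apply_moves --claw '[-1,-1,-1,-1,-1]' --travel '[[-0.0015,-0.0135,-0.0015],[-0.001,-0.0285,-0.001],[-0.0005,-0.0435,-0.0005],[-0.0005,-0.057,-0.0005],[0.0015,-0.0695,0.0015]]' --turn '[[-0.002,0,0.002],[-0.004,0,0.004],[-0.006,0,0.006],[-0.008,0,0.008],[-0.008,0,0.008]]'

```text
t: 5.03
tcp_pos: [0.4892, -0.1054, 0.1598]
tool_rot: [0.632, 0.674, 0.264, -0.277]
force: [6.7, -0.9, 5.6]
finger_gap: 0.232
gripper_force: 36.8
```

Call:
apply_moves --claw '[-1,-1,-1,-1,-1]' --travel '[[0.0045,-0.0125,0.0045],[0.0095,-0.024,0.0095],[0.016,-0.035,0.016],[0.022,-0.045,0.022],[0.0275,-0.0525,0.0275]]' --turn '[[0,0,0],[0,0,0],[0,0,0],[0,0,0],[0,0,0]]'

```text
t: 5.45
tcp_pos: [0.4461, -0.0787, 0.1598]
tool_rot: [0.633, 0.674, 0.263, -0.275]
force: [7.9, -7.2, 10.1]
finger_gap: 0.229
gripper_force: 37.7
```

```bash
python3 - <<'E'
from h import *
from station import manip
import cv2
s=manip.snapshot("wrist"); pickle.dump(s,open("w3.pkl","wb"))
im=(255*(s["pixels"][:,:,::-1]/255.)**.6).astype(np.uint8); cv2.imwrite("pics/w3.png",im)
rel([pose("pan",-5,136,0),pose("pan",0,140,0)])
E
```

```text
t 5.5 tcp [ 0.444 -0.077  0.16 ] q [-0.77  0.65  1.78  0.51  1.37 -1.11] gap 0.23 F [ 4.1 -3.8  5.4]
travel [-0.0002, -0.0018, 0.0022] turn [0.003, 0.0006, -0.0009] d 0.002
travel [0.0042, -0.0069, 0.0065] turn [0.003, 0.0006, -0.0009] d 0.008
```

View pics/w3.png

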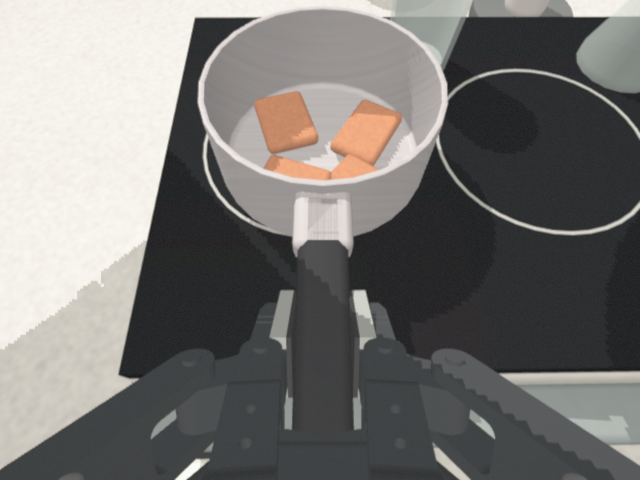

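The pan stands over the warm circle, with the arc visible lower left at (205,150)-(262,230), so it still has to move left and back a little. The middle circle is clear at (437,135)-(640,200). I'll register against the circles.

```bash
cat >> h.py <<'E'
import cv2
from scipy.optimize import least_squares
def hot(s,u,z): return (ray("w",u,z,False,s)[:2]-hz["t"])@hz["R"]*1000
def circ(P,r): # fixed-radius circle fit
    P=np.array(P); o=least_squares(lambda c:np.hypot(*(P-c).T)-r,P.mean(0),loss="soft_l1"); return o.x,o.fun
def arcs(s,c,r,z,tol=9,thr=25):
    "pixels of bright thin line near expected circle, as hot points"
    g=s["pixels"].max(2).astype(np.float32); th=cv2.morphologyEx(g,cv2.MORPH_TOPHAT,np.ones((9,9)))
    v,u=np.nonzero(th>thr); K=np.linalg.inv(s["intrinsics"]); d=np.c_[u,v,np.ones(len(u))]@K.T@s["R"]; o=-s["R"].T@s["t"]
    X=o+d*((z-o[2])/d[:,2])[:,None]; h=(X[:,:2]-hz["t"])@hz["R"]*1000
    m=(abs(np.hypot(*(h-c).T)-r)<tol)&(g[v,u]>60); return h[m],np.c_[u,v][m]
E
python3 - <<'E'
from h import *
s=pickle.load(open("w3.pkl","rb"))
h,uv=arcs(s,np.array([0,0]),62.5,.13); c,f=circ(h,62.5); print("mid",c.round(1),len(h),np.abs(f).mean().round(2))
m=circ([hot(s,u,.13) for u in [(437,135),(452,102),(525,70),(600,100),(470,190),(520,224),(573,233),(625,220)]],62.5); print("mid eye",m[0].round(1),m[1].round(1))
m=circ([hot(s,u,.13) for u in [(205,150),(209,175),(222,201),(240,220),(262,230)]],62.5); print("warm eye",m[0].round(1),m[1].round(1))
m=circ([hot(s,u,.185) for u in [(199,95),(446,95),(322,9),(322,182),(240,160),(405,160),(240,30),(404,30)]],58); print("pan rim",m[0].round(1),m[1].round(1))
print("handle",hot(s,(323,245),.179).round(1),hot(s,(323,330),.179).round(1))
E
```

```text
mid [-2.1 -1.4] 2375 1.32
mid eye [-3.  -2.7] [ 1.  -2.7  1.2 -3.4 -1.5  0.3 -0.2  0.1]
warm eye [ -5.4 138. ] [ 0.5 -0.6 -0.3  0.7 -0.2]
pan rim [-13.5 131.2] [-0.9 -0.8 -3.1 -1.3 -0.8 -1.2 -1.8 -1.6]
handle [-95.4 132.1] [-128.2  132.5]
```

```bash
python3 - <<'E'
from h import *
plan("pan",(-5,136,0),[(0,139.5,0),(4,142.5,0)])
E
```

```text
[[0.0044, -0.0044, 0.0044], [0.008, -0.0081, 0.008]] 
  [[0.0, 0.0, 0.0], [0.0, 0.0, 0.0]]
```

Call:
apply_moves --claw '[-1,-1,-1,-1]' --travel '[[0.0045,-0.0045,0.0045],[0.008,-0.008,0.008],[0.008,-0.008,0.008],[0.008,-0.008,0.008]]' --turn '[[0,0,0],[0,0,0],[0,0,0],[0,0,0]]'

```text
t: 5.83
tcp_pos: [0.4386, -0.0699, 0.1598]
tool_rot: [0.632, 0.675, 0.263, -0.276]
force: [4.4, -5.3, 9.6]
finger_gap: 0.228
gripper_force: 37.5
```

```bash
python3 - <<'E'
from h import *
from station import manip
s=manip.snapshot("wrist"); pickle.dump(s,open("w4.pkl","wb"))
cv2.imwrite("pics/w4.png",(255*(s["pixels"][:,:,::-1]/255.)**.6).astype(np.uint8))
h,uv=arcs(s,np.array([-3,-2]),62.5,.13); c,f=circ(h,62.5); print("mid",c.round(1),len(h),np.abs(f).mean().round(2))
rel([])
E
```

```text
mid [-2.4 -1.8] 1952 0.85
t 5.88 tcp [ 0.439 -0.07   0.16 ] q [-0.77  0.65  1.8   0.51  1.36 -1.12] gap 0.23 F [ 5.1 -5.2  8.8]
```

View pics/w4.png

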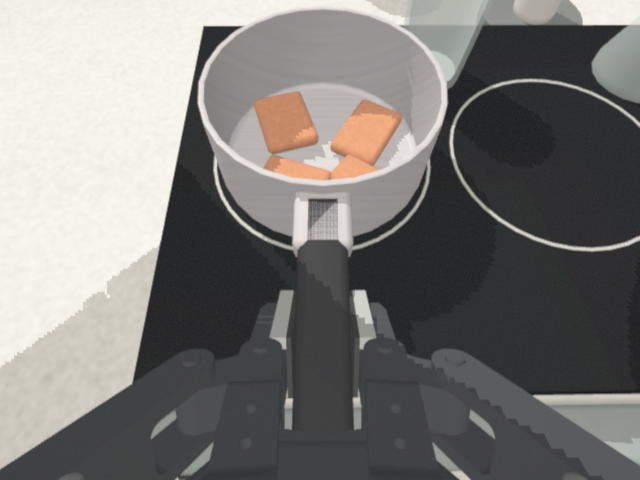

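The ring shows symmetrically around the pan (215 left, 430 right, pan axis 322). I'll check the front-back offset numerically.

```bash
python3 - <<'E'
from h import *
s=pickle.load(open("w4.pkl","rb"))
m=circ([hot(s,u,.13) for u in [(215,175),(222,197),(245,225),(285,244),(375,243),(405,225),(425,195),(430,175)]],62.5); print("warm",m[0].round(1),m[1].round(1))
m=circ([hot(s,u,.185) for u in [(199,95),(446,95),(322,9),(322,182),(240,160),(405,160),(240,30),(404,30)]],58); print("pan rim",m[0].round(1),m[1].round(1))
m=circ([hot(s,u,.13) for u in [(248,208),(270,226),(375,226),(397,208),(290,233),(355,233)]],58); print("pan foot",m[0].round(1),m[1].round(1))
g=s["pixels"].max(2).astype(int)
print("col 270",g[205:255:2,270]); print("col 375",g[205:255:2,375])
rel([])
E
```

```text
warm [ -4.3 137.4] [ 1.3  0.7 -0.2 -1.9  0.   0.7  0.2  0.3]
pan rim [ -4.1 138.3] [-0.9 -0.8 -3.  -1.3 -0.8 -1.1 -1.6 -1.5]
pan foot [  0.6 138.1] [-0.8  0.5  0.4 -0.8  0.1  0.1]
col 270 [112 112 108 111 111 112 111 108 107 109 111 108  35  13  13  13  16  96
 132  49  18  17  15  18  18]
col 375 [106 104 103 103 104 106 103 102 101 102 104  89  19  14  14  12  22 111
 117  22  13  11  11  13  13]
t 5.88 tcp [ 0.439 -0.07   0.16 ] q [-0.77  0.65  1.8   0.51  1.36 -1.12] gap 0.23 F [ 5.1 -5.2  8.8]
```

Call:
apply_moves --claw '[-0.3,0.0,0.2,0.2,0.2]' --travel '[[0,0,0],[0,0,0],[0,0,0],[0,0,0],[0,0,-0.02]]' --turn '[[0,0,0],[0,0,0],[0,0,0],[0,0,0],[0,0,0]]'

```text
t: 6.3
tcp_pos: [0.4344, -0.0759, 0.1689]
tool_rot: [0.63, 0.675, 0.261, -0.283]
force: [-0.3, 0.1, -0.5]
finger_gap: 0.599
gripper_force: 0.0
```

Call:
apply_moves --claw '[0.2,0.2,0.2,0.2,0.2]' --travel '[[0,0,-0.04],[0,0,-0.09],[0,0,-0.14],[0,0,-0.18],[0,0,-0.18]]' --turn '[[0,0,0],[0,0,0],[0,0,0],[0,0,0],[0,0,0]]'

```text
t: 6.72
tcp_pos: [0.4457, -0.1855, 0.2743]
tool_rot: [0.632, 0.677, 0.261, -0.274]
force: [0.3, -0.9, 0.3]
finger_gap: 0.601
gripper_force: 0.0
```

```bash
python3 - <<'E'
from h import *
from station import manip
s=manip.snapshot("wrist"); pickle.dump(s,open("w5.pkl","wb"))
cv2.imwrite("pics/w5.png",(255*(s["pixels"][:,:,::-1]/255.)**.6).astype(np.uint8))
rel([pose("pot",3,-143,0,back=b) for b in (180,150)])
E
```

```text
t 6.77 tcp [ 0.445 -0.183  0.273] q [-0.89  0.55  1.54  0.42  1.72 -1.04] gap 0.6 F [0.2 0.9 1.1]
travel [0.0228, 0.3562, -0.0556] turn [0.0017, 0.0016, -0.0004] d 0.289
travel [0.023, 0.356, -0.0181] turn [0.0017, 0.0016, -0.0004] d 0.286
```

View pics/w5.png

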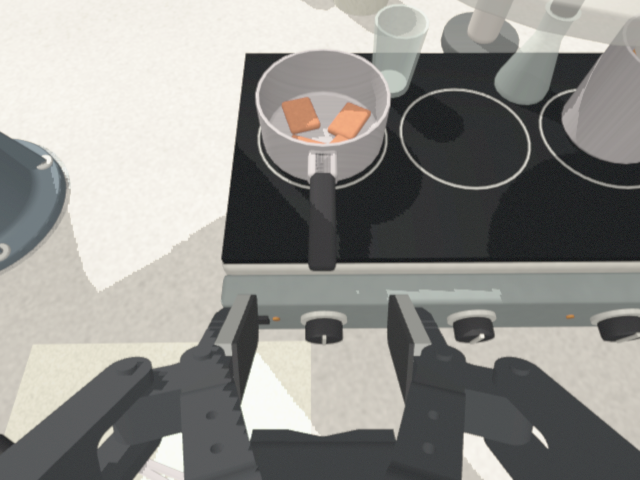

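The pan sits centred in its ring (258–387 versus rim 256–390), handle straight forward, beaker upright. On to the pot.

Call:
apply_moves --claw '[0.2,0.2,0.2,0.2,0.2]' --travel '[[0,0.05,-0.04],[0.005,0.1,-0.05],[0.01,0.15,-0.055],[0.015,0.2,-0.055],[0.018,0.25,-0.055]]' --turn '[[0.001,0.001,0],[0.001,0.001,0],[0.001,0.001,0],[0.001,0.001,0],[0.001,0.001,0]]'

```text
t: 7.18
tcp_pos: [0.6421, -0.1858, 0.3115]
tool_rot: [0.63, 0.675, 0.261, -0.284]
force: [1.3, -0.2, 0.1]
finger_gap: 0.602
gripper_force: 0.0
```

```bash
python3 - <<'E'
from h import *
s=pickle.load(open("w5.pkl","rb"))
h,uv=arcs(s,np.array([-3,-2]),62.5,.13); c,f=circ(h,62.5); print("mid",c.round(1),len(h),np.abs(f).mean().round(2))
h,uv=arcs(s,np.array([-3,138]),62.5,.13,5); h=h[h[:,0]<0];c,f=circ(h,62.5); print("warm",c.round(1),len(h),np.abs(f).mean().round(2))
m=circ([hot(s,u,.185) for u in [(256,100),(390,100),(323,49),(323,152)]],58); print("pan rim",m[0].round(1),m[1].round(1))
print("handle",hot(s,(322,180),.179).round(1),hot(s,(322.5,255),.179).round(1))
rel([pose("pot",3,-143,0,back=b) for b in (180,150)])
E
```

```text
mid [-2.4 -1.8] 1090 0.9
warm [ -2.9 138.5] 465 0.75
pan rim [ -7.6 138. ] [-0.9 -0.9  1.5  2.7]
handle [-90.7 139.4] [-154.2  139.4]
t 7.18 tcp [ 0.642 -0.186  0.311] q [-0.69  0.74  1.02  0.58  1.93 -0.71] gap 0.6 F [ 1.3 -0.2  0.1]
travel [0.004, 0.1098, -0.0082] turn [-0.0011, -0.0018, -0.0012] d 0.088
travel [0.0037, 0.1099, 0.0293] turn [-0.0011, -0.0018, -0.0012] d 0.091
```

Call:
apply_moves --claw '[0.2,0.2,0.2,0.2,0.2]' --travel '[[0.002,0.05,0],[0.004,0.1,0.02],[0.004,0.11,0.03],[0.004,0.11,0.03],[0.004,0.11,0.03]]' --turn '[[-0.001,-0.002,-0.001],[-0.001,-0.002,-0.001],[-0.001,-0.002,-0.001],[-0.001,-0.002,-0.001],[-0.001,-0.002,-0.001]]'

```text
t: 7.6
tcp_pos: [0.7262, -0.16, 0.2949]
tool_rot: [0.629, 0.676, 0.259, -0.282]
force: [0.2, 0.1, -0.6]
finger_gap: 0.602
gripper_force: 0.0
```

```bash
python3 - <<'E'
from h import *
from station import manip
s=manip.snapshot("wrist"); pickle.dump(s,open("w6.pkl","wb"))
cv2.imwrite("pics/w6.png",(255*(s["pixels"][:,:,::-1]/255.)**.6).astype(np.uint8))
h,uv=arcs(s,np.array([-3,-2]),62.5,.13); c,f=circ(h,62.5); print("mid",c.round(1),len(h),np.abs(f).mean().round(2))
# handle: dark slightly-grey bar; edges by gradient per row near predicted column
def proj(h,z):
    X=np.array([*(hz["R"]@np.array(h)/1000+hz["t"]),z]); c=s["R"]@X+s["t"]; u=s["intrinsics"]@c; return u[:2]/u[2]
g=cv2.GaussianBlur(s["pixels"],(5,5),0).max(2).astype(int)
for r in (70,95,120,145,158,166,174):
    u,v=proj((3-r,-142),.211); u,v=int(u),int(v); print(r,u,v,g[v,u-28:u+29:3])
u0,v0=proj((-140,-142),.211);print("col",[(v,int(g[v,int(u0)])) for v in range(int(v0),int(v0)+60,4)])
rel([pose("pot",3,-143,0,back=b) for b in (60,0)])
E
```

```text
mid [-2.1 -1.3] 1027 0.9
70 324 153 [110 111 113 114 112 111 124  60  26  25  24  24  25  29  84 114 105 106
 105]
95 324 180 [10 11 15 41 69 92 55 23 24 25 25 25 25 24 23 74 74 47 20]
120 324 209 [10 10 10 10 12 15 20 24 25 24 25 25 25 24 21 15 10 10 10]
145 324 240 [10 10 10 10 10 11 20 24 25 25 25 25 24 25 22 16 10 10 10]
158 324 257 [10 10 10 10 10 11 21 23 25 25 25 24 24 24 22 17 11 10 10]
166 324 268 [10 10 10 10 10 10 16 20 21 21 21 20 21 20 18 13 11 10 10]
174 324 280 [137 137 136 136 138 139 137 138 152 151 150 150 152 151 151 152 151 150
 150]
col [(237, 25), (241, 25), (245, 25), (249, 24), (253, 25), (257, 25), (261, 25), (265, 24), (269, 19), (273, 12), (277, 21), (281, 168), (285, 139), (289, 104), (293, 107)]
t 7.65 tcp [ 0.726 -0.161  0.296] q [-0.6   0.85  0.82  0.64  1.94 -0.58] gap 0.6 F [-1.  -0.4  0.5]
travel [0.0008, 0.0032, 0.1126] turn [-0.0005, 0.0002, -0.0004] d 0.09
travel [0.0008, 0.0033, 0.1876] turn [-0.0005, 0.0002, -0.0004] d 0.15
```

Call:
apply_moves --claw '[0.2,0.2,0.2,0.2,0.2]' --travel '[[0.001,0.0035,0.045],[0.001,0.0035,0.09],[0.001,0.0035,0.13],[0.001,0.0035,0.155],[0.001,0.0035,0.17]]' --turn '[[0,0,0],[0,0,0],[0,0,0],[0,0,0],[0,0,0]]'

```text
t: 8.07
tcp_pos: [0.721, -0.0645, 0.2007]
tool_rot: [0.63, 0.676, 0.26, -0.281]
force: [-0.3, 0.0, 1.2]
finger_gap: 0.599
gripper_force: 0.0
```

```bash
python3 - <<'E'
from h import *
rel([pose("pot",3,-143.5,0)])
E
```

```text
t 8.07 tcp [ 0.721 -0.065  0.201] q [-0.5   0.87  1.05  0.64  1.68 -0.65] gap 0.6 F [-0.3  0.   1.2]
travel [-0.0005, 0.0012, 0.0174] turn [-0.0003, 0.0002, -0.0007] d 0.014
```

Call:
apply_moves --claw '[0.2,0.2,-0.4,-0.7,-1]' --travel '[[0,0.001,0.0165],[0,0.001,0.0165],[0,0.001,0.0165],[0,0.001,0.0165],[0,0.001,0.0165]]' --turn '[[0,0,0],[0,0,0],[0,0,0],[0,0,0],[0,0,0]]' --newtons 40

```text
t: 8.48
tcp_pos: [0.724, -0.0579, 0.1939]
tool_rot: [0.63, 0.677, 0.261, -0.278]
force: [-1.1, -2.8, 3.9]
finger_gap: 0.228
gripper_force: 40.2
```

Call:
apply_moves --claw '[-1,-1,-1]' --travel '[[0,0,0],[0,0,0],[0,0,0]]' --turn '[[0,0,0],[0,0,0],[0,0,0]]'

```text
t: 8.73
tcp_pos: [0.7241, -0.0579, 0.1939]
tool_rot: [0.63, 0.677, 0.261, -0.277]
force: [-1.9, -5.4, 5.5]
finger_gap: 0.228
gripper_force: 40.6
```

```bash
python3 - <<'E'
from h import *
rel([pose("pot",3,-143.5,0)])
w=[(3,-143.5,0),(-4,-136,0),(-12,-128,0),(-20,-119,0),(-27,-109,0),(-31,-98,0),(-33,-87,0),(-33,-76,0),(-33,-65,0),(-32,-54,0),(-29,-43,0),(-25,-33,0),(-20,-25,0),(-16,-18,0),(-12,-12,0),(-9,-8,0)]
for i in (0,5,10): plan("pot",w[i],w[i+1:i+6])
E
```

```text
t 8.73 tcp [ 0.724 -0.058  0.194] q [-0.49  0.88  1.06  0.64  1.66 -0.65] gap 0.23 F [-1.9 -5.4  5.5]
travel [-0.0001, -0.0032, 0.0057] turn [0.001, 0.0014, 0.0005] d 0.005
[[-0.0062, -0.0094, -0.0062], [-0.0133, -0.0194, -0.0133], [-0.0203, -0.0306, -0.0203], [-0.0265, -0.0431, -0.0265], [-0.0301, -0.0569, -0.0301]] 
  [[0.0, 0.0, 0.0], [0.0, 0.0, 0.0], [0.0, 0.0, 0.0], [0.0, 0.0, 0.0], [0.0, 0.0, 0.0]]
[[-0.0018, -0.0137, -0.0018], [-0.0018, -0.0275, -0.0018], [-0.0018, -0.0412, -0.0018], [-0.0009, -0.055, -0.0009], [0.0018, -0.0688, 0.0018]] 
  [[0.0, 0.0, 0.0], [0.0, 0.0, 0.0], [0.0, 0.0, 0.0], [0.0, 0.0, 0.0], [0.0, 0.0, 0.0]]
[[0.0035, -0.0125, 0.0035], [0.008, -0.0225, 0.008], [0.0115, -0.0312, 0.0115], [0.015, -0.0387, 0.015], [0.0177, -0.0437, 0.0177]] 
  [[0.0, 0.0, 0.0], [0.0, 0.0, 0.0], [0.0, 0.0, 0.0], [0.0, 0.0, 0.0], [0.0, 0.0, 0.0]]
```

Call:
apply_moves --claw '[-1,-1,-1,-1,-1]' --travel '[[-0.006,-0.0095,-0.006],[-0.0135,-0.0195,-0.0135],[-0.0205,-0.0305,-0.0205],[-0.0265,-0.043,-0.0265],[-0.03,-0.057,-0.03]]' --turn '[[0,0,0],[0,0,0],[0,0,0],[0,0,0],[0,0,0]]'

```text
t: 9.15
tcp_pos: [0.6819, -0.0941, 0.1932]
tool_rot: [0.63, 0.676, 0.263, -0.277]
force: [5.4, 2.4, 2.8]
finger_gap: 0.224
gripper_force: 40.1
```

```bash
python3 - <<'E'
from h import *
rel([pose("pot",-31,-98,0)])
E
```

```text
t 9.15 tcp [ 0.682 -0.094  0.193] q [-0.56  0.84  1.15  0.61  1.66 -0.74] gap 0.22 F [5.4 2.4 2.8]
travel [-0.0003, -0.0043, 0.0043] turn [0.0024, 0.0006, 0.0006] d 0.005
```

Call:
apply_moves --claw '[-1,-1,-1,-1,-1]' --travel '[[-0.002,-0.0135,-0.002],[-0.002,-0.0275,-0.002],[-0.002,-0.041,-0.002],[-0.001,-0.055,-0.001],[0.002,-0.069,0.002]]' --turn '[[0,0,0],[0,0,0],[0,0,0],[0,0,0],[0,0,0]]'

```text
t: 9.57
tcp_pos: [0.6279, -0.0972, 0.1936]
tool_rot: [0.631, 0.676, 0.263, -0.274]
force: [6.8, -1.1, 3.6]
finger_gap: 0.223
gripper_force: 40.6
```

Call:
apply_moves --claw '[-1,-1,-1,-1,-1]' --travel '[[0.0035,-0.0125,0.0035],[0.008,-0.0225,0.008],[0.0115,-0.031,0.0115],[0.015,-0.0385,0.015],[0.0175,-0.0435,0.0175]]' --turn '[[0,0,0],[0,0,0],[0,0,0],[0,0,0],[0,0,0]]'

```text
t: 9.98
tcp_pos: [0.5917, -0.0802, 0.1936]
tool_rot: [0.631, 0.676, 0.263, -0.274]
force: [6.8, -4.6, 5.3]
finger_gap: 0.226
gripper_force: 40.9
```

```bash
python3 - <<'E'
from h import *
from station import manip
s=manip.snapshot("wrist"); pickle.dump(s,open("w7.pkl","wb"))
cv2.imwrite("pics/w7.png",(255*(s["pixels"][:,:,::-1]/255.)**.6).astype(np.uint8))
rel([pose("pot",-9,-8,0)])
h,uv=arcs(s,np.array([-3,-2]),62.5,.13,6); c,f=circ(h,62.5); print("mid",c.round(1),len(h),np.abs(f).mean().round(2))
h,uv=arcs(s,np.array([-3,-142]),62.5,.13,6); c,f=circ(h,62.5); print("wait",c.round(1),len(h),np.abs(f).mean().round(2))
# pot foot: mask of grey wall vs black glass along rows
g=cv2.GaussianBlur(s["pixels"],(3,3),0).max(2)
for v in range(20,300,20): print(v,g[v,170:480:10])
E
```

```text
t 10.03 tcp [ 0.591 -0.08   0.194] q [-0.61  0.73  1.42  0.58  1.55 -0.86] gap 0.23 F [ 4.9 -2.6  4.7]
travel [0.0001, -0.0044, 0.0055] turn [0.0029, 0.0017, 0.0004] d 0.006
mid [-2.5 -1.4] 1184 0.99
wait [  -1.9 -141.8] 1886 0.75
20 [149 175 176 157 150 148 160 172  98 100 198 198 198 198 198 198 198 198
 197 197 197 195 111 128 135 126 122 134 242 241 242]
40 [176 142 146 148 149 150 150  94  98 191 198 198 198 199 199 199 198 199
 198 198 198 198 108 103 101 119 110  81 245 241 237]
60 [ 21  89 106 109 112 113 152  94  98 106 176 200 200 200 200 200 199 199
 199 199 199 130 108 104 100 101  86  17  16  15  15]
80 [ 21  20  94 181 179 178 154 142  94 100 140 144 145 146 149 155 150 142
 137 134 130 112 107 102 147  89  85  16  15  15  15]
100 [ 20  19  19  80 117 104  73 109 107 152 102  96 126 141 141 140 138 135
 131  97  87 129 137 102  93  88  77  12  42 135  24]
120 [ 89 136  19  19  17  11  12  83 110 110 110 115 110 113 113 116 114 110
 107 107 105 104 104 102  12  11  25  11  11  13  14]
140 [ 92  88  94  19  18 174  13  11 118 112 111 116 112 133 134 120 128 139
 108 107 1
[... 198 characters left out ...]
3  12  17  17  17 116 115 114 114 155  55  58  56 152
 107 107 105 104  25  12  12  82  16  17  16  16  15]
200 [ 74  12  11  12  12 112  14  16  16  16 107 114 116  36  26  26  25  24
 108 105 104  12  12  11  12  12  14  13  12  12  12]
220 [ 12  12  11  12  13  11  14 115  16  15  16  16  12  21  26  26  26  25
  13  12  85  11  13  12  13  13  13  12  13  93  12]
240 [ 12  12  12  12  12  12  16  15  16  16  58 177 115  22  27  27  27  24
  13  12  12  12  11  12  12  13  13  12  12  12  12]
260 [12 12 12 13 15 16 16 16 16 16 16 16 16 22 26 27 27 25 12 12 12 13 12 12
 13 11 13 12 11 12 12]
280 [12 12 16 15 16 16 16 16 16 16 15 16 16 23 26 27 26 25 12 12 13 13 12 12
 13 12 13 12 12 13 12]
```

Use the depth picture: a circle fit on wall points for both vessels.

```bash
cat >> h.py <<'E'
def wall(s,c,r,z0,z1):
    v,u=np.nonzero(s["depth"]>0); d=s["depth"][v,u].astype(float)
    X=((np.c_[u,v,np.ones(len(u))]@np.linalg.inv(s["intrinsics"]).T)*d[:,None]-s["t"])@s["R"]
    h=(X[:,:2]-hz["t"])@hz["R"]*1000; rr=np.hypot(*(h-c).T)
    m=(X[:,2]>z0)&(X[:,2]<z1)&(abs(rr-r)<14)&(h[:,0]<c[0]+25)&(abs(h[:,1]-c[1])>13)
    o,f=circ(h[m],r); return o.round(1),m.sum(),np.abs(f).mean().round(2)
E
python3 - <<'E'
from h import *
L=lambda n:pickle.load(open(n+".pkl","rb"))
print("pot",wall(L("w7"),(-9,-8),46,.14,.195))
print("pan w5",wall(L("w5"),(-3,138),58,.138,.165),"pan w4",wall(L("w4"),(-3,138),58,.138,.165))
print("pot w6",wall(L("w6"),(3,-143),46,.14,.195))
E
```

```text
pot (array([ -8.5, -13.7]), np.int64(4996), np.float64(0.73))
pan w5 (array([ -4.7, 138.2]), np.int64(2073), np.float64(1.29)) pan w4 (array([ -4.7, 138.5]), np.int64(5565), np.float64(1.74))
pot w6 (array([   3.8, -144.5]), np.int64(2490), np.float64(0.53))
```

```bash
python3 - <<'E'
from h import *
plan("pot",(-8.5,-13.7,-.8),[(-5.5,-8,-.4),(-2.4,-1.5,0)])
E
```

```text
[[0.0026, -0.0062, 0.0026], [0.0053, -0.0134, 0.0053]] 
  [[0.0016, 0.0, -0.0016], [0.0031, 0.0, -0.0031]]
```

Call:
apply_moves --claw '[-1,-1,-1,-1]' --travel '[[0.0025,-0.006,0.0025],[0.0055,-0.0135,0.0055],[0.0055,-0.0135,0.0055],[0.0055,-0.0135,0.0055]]' --turn '[[0.0015,0,-0.0015],[0.003,0,-0.003],[0.003,0,-0.003],[0.003,0,-0.003]]'

```text
t: 10.37
tcp_pos: [0.5796, -0.0739, 0.1934]
tool_rot: [0.626, 0.681, 0.26, -0.278]
force: [5.0, -2.1, 4.8]
finger_gap: 0.225
gripper_force: 40.8
```

```bash
python3 - <<'E'
from h import *
from station import manip
s=manip.snapshot("wrist"); pickle.dump(s,open("w8.pkl","wb"))
print("pot",wall(s,(-3,-2),46,.14,.195))
h,uv=arcs(s,np.array([-3,-2]),62.5,.13,5); c,f=circ(h,62.5); print("mid",c.round(1),len(h))
g=cv2.GaussianBlur(s["pixels"],(3,3),0).max(2).astype(int)
for v in (215,235,255,280): print(v,g[v,288:362:3])
rel([pose("pot",-2.4,-1.5,0)])
E
```

```text
pot (array([-1.2, -0.1]), np.int64(5304), np.float64(0.64))
mid [-2.6 -1.6] 1275
215 [ 53  92 109 109  25  25  26  27  26  27  26  27  26  26  26  26  25  24
  23  31 106 101  79  36  13]
235 [16 16 15 15 22 24 25 27 26 27 27 26 27 27 26 27 26 25 23 19 13 12 12 12
 12]
255 [15 16 16 18 23 25 26 26 27 27 26 27 27 27 27 27 27 25 24 21 13 12 13 12
 12]
280 [16 16 16 19 23 25 26 27 27 26 27 26 27 27 26 27 27 27 24 22 16 12 12 13
 12]
t 10.42 tcp [ 0.58  -0.074  0.193] q [-0.61  0.72  1.44  0.58  1.55 -0.88] gap 0.22 F [ 3.9 -2.6  5.1]
travel [0.0005, 0.0008, 0.0055] turn [-0.0007, 0.0014, 0.0035] d 0.004
```

Centred within about 2 mm. Release and retreat.

Call:
apply_moves --claw '[-0.3,0.0,0.2,0.2,0.2]' --travel '[[0,0,0],[0,0,0],[0,0,0],[0,0,0],[0,0,-0.02]]' --turn '[[0,0,0],[0,0,0],[0,0,0],[0,0,0],[0,0,0]]'

```text
t: 10.83
tcp_pos: [0.5768, -0.0811, 0.2017]
tool_rot: [0.625, 0.68, 0.257, -0.284]
force: [0.4, -0.1, -0.9]
finger_gap: 0.601
gripper_force: 0.0
```

Call:
apply_moves --claw '[0.2,0.2,0.2,0.2,0.2]' --travel '[[0,0,-0.04],[0,0,-0.09],[0,0,-0.14],[0,0,-0.18],[0,0,-0.18]]' --turn '[[0,0,0],[0,0,0],[0,0,0],[0,0,0],[0,0,0]]'

```text
t: 11.25
tcp_pos: [0.5892, -0.1902, 0.3096]
tool_rot: [0.626, 0.682, 0.259, -0.275]
force: [0.3, -0.7, 0.4]
finger_gap: 0.6
gripper_force: 0.0
```

```bash
python3 - <<'E'
from h import *
from station import manip
s=manip.snapshot("wrist"); pickle.dump(s,open("w9.pkl","wb"))
cv2.imwrite("pics/w9.png",(255*(s["pixels"][:,:,::-1]/255.)**.6).astype(np.uint8))
print("pot",wall(s,(-3,-2),46,.14,.195),"pan",wall(s,(-3,138),58,.138,.165))
h,uv=arcs(s,np.array([-3,-2]),62.5,.13,5); c,f=circ(h,62.5); print("mid",c.round(1),len(h))
rel([])
E
```

```text
pot (array([-1.2, -0.4]), np.int64(2229), np.float64(0.45)) pan (array([ -3.5, 136.3]), np.int64(1912), np.float64(1.25))
mid [-2.4 -1.6] 592
t 11.3 tcp [ 0.588 -0.188  0.307] q [-0.73  0.67  1.17  0.53  1.87 -0.81] gap 0.6 F [ 0.3  0.7 -0.2]
```

View pics/w9.png

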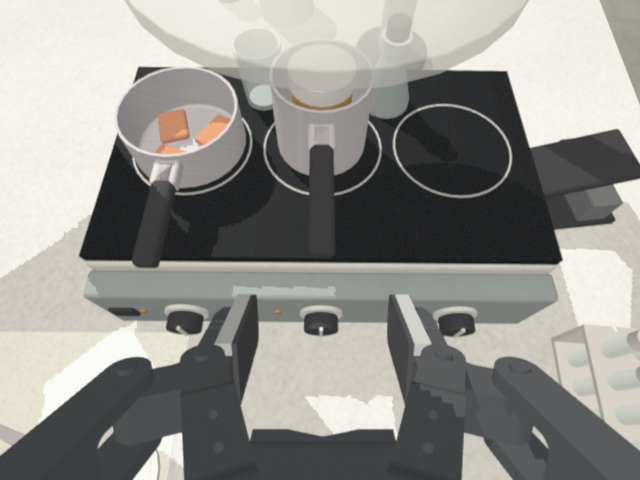

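The pan is in its ring at about (190,150) and the pot in the middle ring at (322,150). Both handles point to the front, the flask and beaker stand upright, and the gripper is clear, so I'm handing in.

```bash
python3 -c "
from station import manip
print(manip.sign_off())"
```

```text
the job is handed in; nothing more can be done
None
```

I slid the pan to the keep-warm place and then the glue pot under the hood; both measured within about 3 mm of centre with handles to the front, both are released, and the job was handed in at about 11 s (no verdict was returned).

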